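# Measure a turtle shell with the pinch-release height gauge

## Task

Measure the turtle shell that stands under the height gauge: pinch the gauge's two opposed spring buttons together, lower the carriage until its sprung foot bears lightly on the shell (pressed in a few millimetres, never all the way up to its stop), and let the buttons go so that it stays there. Then swing the lock lever fully across to its locked end. Do not shift the shells, and leave the jar and the pliers beside the gauge where they are.

Things in the scene. Friction and masses are not known exactly. Their poses are not given: they have to be found in the camera images.
- gauge: Height gauge, fixed to the table: a dark steel base block (90 x 100 mm, 16 mm high, mostly behind the post) with an upright square steel post 18 mm thick, 250 mm tall. Origin on the table on the post's axis; z up. The carriage's arm points along the gauge's -x, horizontally, towards the robot; the buttons move along the gauge's y.
- carriage (a joint): Carriage on the post: 0 at the top (start 0 to 0.040), grows (m) downwards, to 0.130. At value q its arm's and buttons' centre line is 186 mm - q above the table. Block 44 x 46 x 34 mm round the post; arm 18 mm wide, 14 mm high, out to 165 mm from the post's axis. Clamped while either button is out (do not force it); with both pressed it slides at about 1 N down, 6 N up; does not fall by itself.
- pinch (a point): Point midway between the two spring buttons, on the arm's centre line, 100 mm from the post's axis. The buttons' outer faces stand 30 mm to either side along the gauge's y (60 mm overall, 50 mm when both are fully pressed). The black caps are 22 mm along the arm, 20 mm high, 11 mm thick, centred on this height. Axes as the gauge's.
- button_left (a joint): Travel of the button on the gauge's +y side: about 0 when out, grows as it is pressed inwards, 0.005 m fully in. Spring about 8.5 N fully in. Its half of the clamp is free only beyond about 3.5 mm. Fingers that drag as they let go may shift the carriage by about a millimetre.
- button_right (a joint): The same for the button on the gauge's -y side.
- foot (a joint): How far the sprung foot is pushed up into the arm: 0 when free, 0.010 m at its stop. Spring 1 N at first plus 1.2 N per mm. Must end between 0.5 and 7 mm.
- foot_tip (a point): Centre of the underside of the foot, a rubber disc 18 mm across and 6 mm thick on a thin rod below the arm, 70 mm from the post's axis (30 mm nearer the post than the buttons) and 58 mm below the buttons' centre.
- lever (a joint): Lock lever on top of the arm's free end, about an upright pivot 152 mm from the post's axis: 0 when it points straight out along the gauge's -x (start 0 to 0.25), grows (rad) as it swings clockwise seen from above, towards the gauge's +y; locked at its end stop, 1.57. Stiff: about 1.2 N at the knob.
- lever_knob (a point): On the lever's upright black knob, a peg 14 mm in diameter, 45 mm from the pivot. The point is on the peg's axis, 37 mm above the buttons' centre, 22 mm above the top of the lever bar (keep the fingertips above the bar), 12 mm below the knob's top.
- shell_a: Loose brown turtle shell, a round dome 92 mm across with a flat crown 28 mm across; origin at the centre of its underside, on the table. Three are alike but for height, which lies between 40 and 70 mm and is what is to be measured. Any one of the three stands under the gauge's foot; the other two stand apart, to be left alone.
- shell_b: Another such shell, of another height.
- shell_c: Another such shell, of another height.
- jar: Small closed clear jar with a white cap, 48 mm across, 60 mm high, beside the gauge; origin at its underside.
- pliers: Banding pliers lying beside the gauge, about 130 mm long, 12 mm high; origin between the handles and the jaws, on the table.
Things that resemble listed ones, but are neither listed nor needed, are in the scene too. Leave any orange or red look-alike of the shell_c alone.

How it is judged:
By the outcome, as a careful person would: the job done as asked, in the order asked, and still so for the second after the job is handed in, with the robot touching nothing.
It also fails if it takes over 54 s, if anything falls off the work surface, if the arm or the gripper's body presses on something with over 40 N, if the wrist force passes 120 N, or if a joint passes its speed limit or range.

## Robot

A 7-joint arm with a two-finger parallel gripper is mounted at the origin on the work surface. World frame = base frame: x ahead of the robot, y to its left, z up, the work surface at z = 0. Lengths are in mm, angles in rad, forces in N, time in s.
With the tool pointing down it reaches from about 400 to 900 mm from the base axis. Payload 5.5 kg.
Tool frame: the origin (TCP) lies midway between the tips of the shut fingers; the grasp point (between the pads) lies 19 mm behind it (env.tcp_to_grasp is the distance from the TCP to the grasp point, in mm); z points along the fingers, y is the line along which they close (so a half turn about z gives the same grasp; the last joint's range is limited). The gripper opens to 92 mm and grips with 3 to 60 N. Pads are 19 mm wide; open, the fingers measure 130 mm over their backs; the gripper's body (75 mm by 190 mm) begins 47 mm behind the grasp point.
Start: joints at [-1.054, 0.501, -0.427, 1.55, 0.221, 1.138, -0.21], TCP at [163.165, 629.188, 196.829] pointing down, gripper open.
Joint ranges: [-2.88, 2.88], [-0.31, 2.03], [-1.54, 1.56], [0.2, 2.42], [-1.41, 4.55], [0.19, 2.02], [-2.57, 2.57]. Speed limits (rad/s): [2.57, 2.57, 3.14, 3.14, 3.14, 3.14, 3.14].

## Interface

Orientations are given as a 3x3 rotation matrix whose columns are the frame's x, y, z axes.
In Python, from plant import observe, snapshot, env, recognise, silhouettes, tip_of gives the robot as it stands. The module is installed in compiled form; this text tells all that it offers.
- The arm moves only by the shell command python3 -m inch 'ROWS' [OPENING] [FORCE]. ROWS is a JSON object of lists of equal length, an entry for each row: "delta_pos": the shift along the tool's x, y, z normalised to -1 to 1, where 1 is 10 cm, a list of three; "rot": the turn, a rotation vector about the tool's x, y, z normalised to -1 to 1, where 1 is 2 pi rad, a list of three. In form: {"delta_pos": [[x, y, z], ...], "rot": [[rx, ry, rz], ...]}. A call has 1 to 8 rows; each row is the pose to reach, as a shift and turn from the pose commanded when the call began, along the tool's axes at that moment, turning the shorter way round; what a row does not reach only later rows make up. A row lasts 1/10 s, in which the tool goes at most 50 mm and 8.59 degrees, less where a joint would pass 70% of its speed; a pose out of reach is approached as far as the arm can. A call with a number of a shift or a turn outside -1 to 1 is refused whole. A call with a gripper value outside its range is refused whole. OPENING is the finger opening in mm, from 0 to 91.8, set as the call begins (- or left out, the last holds). The fingers move at their own pace and stop on an object; FORCE is the grip in N (left out, the last holds). Time passes only in rows, so rows that repeat a pose let the fingers close. It gives the time, the measured TCP pose, the force and the opening at its end, in the units of the state.
- observe(): the state, without advancing time (a new reading comes with each control period).
- snapshot(name): name is "scene" or "top" or "wrist"; returns a dict with "pixels" (400x640x3 uint8, blue, green, red), "z_map" (400x640 float32, mm along the optical axis (not along the pixel's ray), 0 where there is no reading), "fovy" (degrees; the focal length in pixels is half the picture's height over the tangent of half this angle, whatever the lens; pixels are square), "cx", "cy" (the principal point, pixels), "world_from_camera" (4x4, takes a point from camera to world coordinates). Camera axes: x right, y down, z forward; pixel columns grow to the right and rows downward; lengths in mm; the calibration is good to about 2 mm. The wrist camera is an equidistant fisheye: a pixel r from the principal point sees the ray r / f radians off the axis. A picture is of the moment at which its call begins.
- env.sign_off(): hands the job in, once; it reports no verdict.
Trained networks look in the newest picture that a camera, given by its name, has taken for a name from the list of things; names that differ only in an ending like _2 or _b are one class to them, and where a whole thing is asked for, a point or a joint stands for the part that bears it (a point fixed in the world has none). Each returns a list of dicts, best first, with "score" (0 to 1); they miss things now and then, are a little off and sometimes report something else, mostly with a low value. They report only what shows in the picture. A call takes as long as a camera call. They do not tell look-alikes from the thing itself.
- recognise(camera, thing): "xyz" ([x, y, z] in mm, in world coordinates, good to about 4 mm: the middle of the surface that is visible of it).
- silhouettes(camera, thing): "region" (400x640 bool, what is visible of it).
- tip_of(camera, thing): "xyz" ([x, y, z] in mm, in world coordinates, good to about 4 mm: a listed point, or the origin of a listed thing).
The state is a dict: "time_s": time; "q": joint angles; "qvel": joint speeds; "tau": joint torques, N m; "tcp_pos": TCP position; "orientation": TCP orientation; "ft_force": force on the tool from outside, world axes, zero at the start; "wrist_torque": the same for the moment, N m; "gripper_width": opening from 0.0 (shut) to 1.0 (fully open).
Only numpy, scipy, OpenCV 4.12 (cv2) and the standard library are available. Lean on these libraries where they do the work, as an engineer would, in place of code of your own. Each camera call takes 0.05 s, during which the arm holds its last target. There are 200 camera calls.

## Working session

There is one attempt and no reset: what is moved stays moved. The work goes in short steps, Python scripts to look and compute and a shell command to move; the robot and the scene stay as the last step left them, time stands still between calls to the robot, and variables do not carry over. Pictures are saved under pics/ and viewed, on a budget of 10 in all, crops included, one or two more only if the job needs it, and the job is handed in when it is done.

```bash
mkdir -p pics; cat > h.py <<'E'
import numpy as np, cv2
from plant import observe, snapshot, env, recognise, silhouettes, tip_of
def save(s,n): cv2.imwrite('pics/'+n,s['pixels'])
def cloud(s):
    f=200/np.tan(np.radians(s['fovy'])/2); v,u=np.mgrid[0:400,0:640]; z=s['z_map']
    P=np.stack([(u-s['cx'])/f*z,(v-s['cy'])/f*z,z],-1); T=s['world_from_camera']
    return P@T[:3,:3].T+T[:3,3]
E
python3 - <<'E'
from h import *
np.set_printoptions(precision=1,suppress=True)
ims=[]
for c in ['scene','top']:
    s=snapshot(c); ims.append(s['pixels']); print(c,s['fovy'],s['world_from_camera'][:3,3])
    for t in ['pinch','foot_tip','lever_knob','gauge','shell_a','jar','pliers']:
        print(t,[(np.array(d['xyz']),round(d['score'],2)) for d in tip_of(c,t)[:5]])
im=np.vstack(ims); cv2.imwrite('pics/a.png',cv2.resize(im,None,fx=.75,fy=.75))
o=observe(); print(o['time_s'],o['tcp_pos'],o['orientation'],o['ft_force'],env.tcp_to_grasp)
E
```

```text
scene 55.56924448395774 [1144.3  -46.9  730.6]
pinch [(array([544.9,  90.9, 148.9]), 0.59)]
foot_tip []
lever_knob [(array([454.9, 112.5, 191.6]), 0.66)]
gauge [(array([646.8,  70.9,  -0.3]), 0.65)]
shell_a [(array([ 615.5, -272.4,   -1.9]), 0.91), (array([ 468.7, -187.2,    2.9]), 0.83), (array([474.2, 328.6,   1.6]), 0.72), (array([580.8,  83.1,  -0.9]), 0.66), (array([ 264.5, -310.8,   -1.4]), 0.62)]
jar [(array([660.3, 204.1,  -0.5]), 0.56)]
pliers [(array([604.5, -61.8,   2.4]), 0.95)]
top 55.071590784997774 [ 342.2   15.6 1041.1]
pinch [(array([552.2,  90.9, 154.5]), 0.69)]
foot_tip []
lever_knob []
gauge [(array([455.7, 114.4, 189.6]), 0.6)]
shell_a [(array([580.2,  83.9,   1.7]), 0.95), (array([ 467.9, -185.6,   -0.1]), 0.74), (array([ 266.1, -310.8,   -2.1]), 0.71), (array([ 616.8, -271.1,   -1. ]), 0.68), (array([477.3, 327.6,  -0.2]), 0.58)]
jar [(array([660.9, 205.3,   0.5]), 0.72)]
pliers [(array([600.4, -62.1,   2.1]), 0.53)]
0.8 [163.1 629.2 196.8] [[-1.   0.3 -0. ]
 [ 0.3  1.   0. ]
 [ 0.   0.  -1. ]] [-0.4  0.1 -0.7] 18.8
```

View pics/a.png

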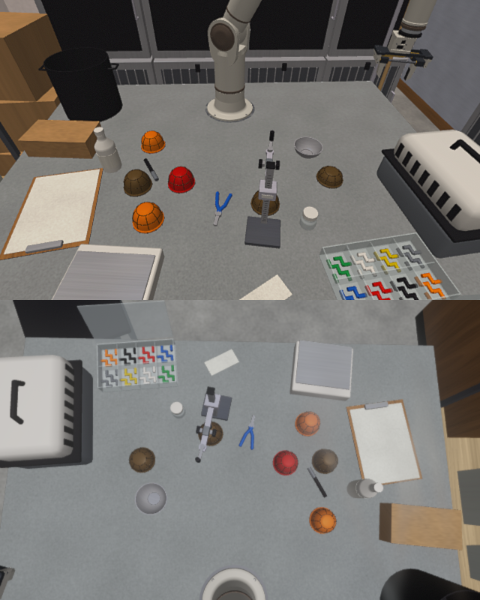

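The gauge stands at about (646, 71) with its arm pointing towards the robot at about -0.2 rad. The brown shell under the foot is at (580, 84), the jar is to the gauge's left and the pliers to its right. Next I'll fit the arm and buttons from depth.

```bash
python3 - <<'E'
from h import *
np.set_printoptions(precision=1,suppress=True)
for c in ['top','scene']:
    s=snapshot(c); P=cloud(s).reshape(-1,3); col=s['pixels'].reshape(-1,3).astype(int)
    # post top
    near=(abs(P[:,0]-646)<40)&(abs(P[:,1]-71)<40)&(P[:,2]>235); print(c,'post top',near.sum(),P[near].mean(0) if near.any() else'', P[near].min(0),P[near].max(0))
    g=np.array([646,71,0]); a=-.2
    for it in range(3):
        R=np.array([[np.cos(a),-np.sin(a)],[np.sin(a),np.cos(a)]])
        L=(P[:,:2]-g[:2])@R; L=np.c_[L,P[:,2]]
        m=(L[:,0]>-140)&(L[:,0]<-30)&(abs(L[:,1])<14)&(L[:,2]>130)
        k=np.polyfit(L[m,0],L[m,1],1); print('arm',m.sum(),k,np.median(L[m,2]))
        a+=np.arctan(k[0]); g[:2]=g[:2]+(R@[0,k[1]])
    print('a',a,g)
    R=np.array([[np.cos(a),-np.sin(a)],[np.sin(a),np.cos(a)]]); L=np.c_[(P[:,:2]-g[:2])@R,P[:,2]]
    dark=col.max(1)<60
    m=(L[:,0]<-75)&(L[:,0]>-125)&(abs(L[:,1])>16)&(abs(L[:,1])<36)&(L[:,2]>120)
    for sg in(1,-1):
        q=L[m&(L[:,1]*sg>0)]; print('btn',sg,len(q),q.min(0),q.max(0),np.median(q,0))
    m=(L[:,0]<-165)&(L[:,0]>-215)&(abs(L[:,1])<30)&(L[:,2]>165); print('knob',m.sum(),L[m].min(0),L[m].max(0),np.median(L[m],0))
    m=(np.hypot(L[:,0]+70,L[:,1])<50)&(L[:,2]<85)&(L[:,2]>15); print('shell',m.sum(),np.percentile(L[m],[1,99],0))
    if c=='top':
        v=s['pixels'][120:260,220:380];i1=cv2.resize(v,(640,560))
        cv2.imwrite('pics/b.png',i1)
E
```

```text
top post top 110 [647.4  73.4 248.9] [636.1  61.3 236.1] [660.9  84.9 253.2]
arm 393 [0.  2.3] 161.8160794286532
arm 395 [-0.   0.2] 161.8160794286532
arm 395 [-0.   0.2] 161.8160794286532
a -0.18416993628530479 [646  73   0]
btn 1 63 [-108.7   16.   146.6] [-87.8  31.7 167.2] [-99.4  24.1 163.2]
btn -1 57 [-108.8  -29.6  146. ] [-87.6 -16.2 167.5] [-99.  -24.2 162.7]
knob 83 [-201.3   -3.1  166.1] [-165.3    9.5  206.7] [-189.5    1.7  175.7]
shell 403 [[-111.8  -38.2   15.5]
 [ -33.9   37.1   54.1]]
scene post top 150 [651.8  72.2 247.7] [635.3  61.2 235.2] [661.3  83.7 253. ]
arm 118 [ -0.1 -14.5] 162.39757190536523
arm 133 [-0.1 -6.6] 161.9779995709033
arm 148 [-0.  -4.9] 161.97352339047114
a -0.4135133996342722 [638  44   0]
btn 1 55 [-115.6   16.7  147.8] [-93.2  35.7 167.5] [-98.6  31.7 163.5]
btn -1 26 [-101.4  -22.7  147.6] [-81.  -16.2 167. ] [-89.1 -17.9 164.9]
knob 112 [-198.7  -18.4  167.1] [-165.9   -2.9  205. ] [-188.6   -9.9  183.3]
shell 350 [[-84.2 -23.5  15.6]
 [-32.2  48.5  50.9]]
```

View pics/b.png

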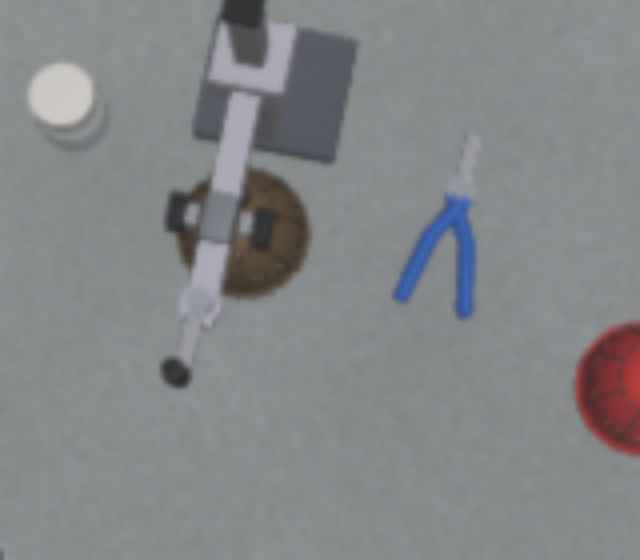

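```bash
cat >> h.py <<'E'
G=np.array([646.4,73.2,0]); A=-.184
RG=np.array([[np.cos(A),-np.sin(A),0],[np.sin(A),np.cos(A),0],[0,0,1]])
from scipy.spatial.transform import Rotation as Ro
def goal(loc,yaw=0):
    "tool deltas (units) to gauge-frame point loc, closing axis at yaw from gauge y"
    o=observe(); R=np.array(o['orientation']); p=np.array(o['tcp_pos'])
    T=RG@Ro.from_euler('z',yaw).as_matrix()@np.diag([-1,1,-1])
    w=G+RG@np.array(loc,float)
    print('t',round(o['time_s'],2),'tcp',p.round(1),'loc',(RG.T@(p-G)).round(1),'goal w',w.round(1))
    print('delta_pos',(R.T@(w-p)/100).round(3),'rot',(Ro.from_matrix(R.T@T).as_rotvec()/2/np.pi).round(4),'F',np.round(o['ft_force'],1),'grip',round(o['gripper_width']*91.8,1))
E
python3 -c "
from h import *
goal((-100,0,225))"
```

```text
t 0.9 tcp [163.2 629.2 196.9] loc [-576.8  458.2  196.9] goal w [548.1  91.5 225. ]
delta_pos [-5.076 -4.238 -0.282] rot [ 0.     -0.     -0.0111] F [ 0.2  0.7 -0.7] grip 91.9
```

```bash
python3 -m inch '{"delta_pos":[[-0.35,-0.3,-0.28],[-0.7,-0.6,-0.28],[-1,-0.84,-0.28],[-1,-0.84,-0.28]],"rot":[[0,0,-0.0111],[0,0,-0.0111],[0,0,-0.0111],[0,0,-0.0111]]}' 91.8 20
python3 -m inch '{"delta_pos":[[-0.35,-0.3,0],[-0.7,-0.6,0],[-1,-0.84,0],[-1,-0.84,0]],"rot":[[0,0,0],[0,0,0],[0,0,0],[0,0,0]]}'
python3 -m inch '{"delta_pos":[[-0.35,-0.3,0],[-0.7,-0.6,0],[-1,-0.84,0],[-1,-0.84,0]],"rot":[[0,0,0],[0,0,0],[0,0,0],[0,0,0]]}'
python3 -m inch '{"delta_pos":[[-0.35,-0.3,0],[-0.7,-0.6,0],[-1,-0.84,0],[-1,-0.84,0]],"rot":[[0,0,0],[0,0,0],[0,0,0],[0,0,0]]}'
python3 -c "
from h import *
goal((-100,0,225))"
```

```text
time_s: 1.3
tcp_pos: [244.8, 517.9, 224.9]
orientation: [[-0.981, 0.191, 0.004], [0.191, 0.982, -0.003], [-0.004, -0.002, -1.0]]
ft_force: [0.6, 0.3, -0.2]
gripper_width: 0.998
time_s: 1.7
tcp_pos: [326.7, 417.2, 224.7]
orientation: [[-0.981, 0.192, 0.002], [0.192, 0.981, -0.003], [-0.003, -0.002, -1.0]]
ft_force: [0.6, -0.6, 0.5]
gripper_width: 0.996
time_s: 2.1
tcp_pos: [408.8, 316.6, 224.8]
orientation: [[-0.982, 0.191, 0.002], [0.191, 0.982, -0.002], [-0.002, -0.002, -1.0]]
ft_force: [0.6, 0.8, 0.3]
gripper_width: 1.001
time_s: 2.5
tcp_pos: [491.3, 215.8, 224.7]
orientation: [[-0.982, 0.191, 0.002], [0.191, 0.982, -0.002], [-0.002, -0.001, -1.0]]
ft_force: [-0.5, -0.2, 0.5]
gripper_width: 1.0
t 2.5 tcp [491.3 215.8 224.7] loc [-178.6  111.8  224.7] goal w [548.1  91.5 225. ]
delta_pos [-7.950e-01 -1.112e+00  1.000e-03] rot [-0.0002  0.0003 -0.0012] F [-0.5 -0.2  0.5] grip 91.8
```

```bash

python3 -m inch '{"delta_pos":[[-0.3,-0.35,0],[-0.6,-0.7,0],[-0.75,-1,0],[-0.75,-1,0],[-0.75,-1,0]],"rot":[[0,0,-0.001],[0,0,-0.001],[0,0,-0.001],[0,0,-0.001],[0,0,-0.001]]}' | head -2
python3 - <<'E'
from h import *
goal((-100,0,225))
s=snapshot('wrist'); save(s,'c.png'); print(s['fovy'],s['cx'],s['cy'],s['world_from_camera'].round(2))
for t in ['pinch','lever_knob','foot_tip','shell_a']:
    print(t,[(np.round(RG.T@(np.array(d['xyz'])-G),1),round(d['score'],2)) for d in tip_of('wrist',t)[:3]])
E
```

```text
time_s: 3.0
tcp_pos: [542.9, 109.5, 224.7]
t 3.0 tcp [542.9 109.5 224.7] loc [-108.4   16.8  224.7] goal w [548.1  91.5 225. ]
delta_pos [-0.083 -0.168 -0.004] rot [ 0.0002 -0.0001  0.001 ] F [-1.   1.1  0.1] grip 92.2
65.70646984690485 321.20463686000005 201.85927227019337 [[ 1.8000e-01  9.4000e-01  2.8000e-01  4.6598e+02]
 [ 9.8000e-01 -1.7000e-01 -5.0000e-02  1.2376e+02]
 [ 0.0000e+00  2.9000e-01 -9.6000e-01  4.1256e+02]
 [ 0.0000e+00  0.0000e+00  0.0000e+00  1.0000e+00]]
pinch [(array([-99.6,  -1.9, 152. ]), 0.55)]
lever_knob [(array([-194.8,    2.7,  194. ]), 0.65)]
foot_tip []
shell_a [(array([-211.9,  221.5,   -1.5]), 0.93), (array([-122.5, -288.9,   -3.1]), 0.78), (array([ 3.20e+01, -3.47e+02,  3.00e-01]), 0.74)]
```

View pics/c.png

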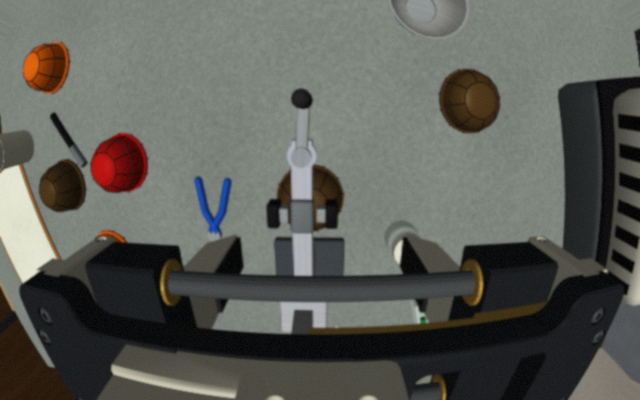

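The wrist view shows the caps at about (274, 213) and (331, 213), the knob at (302, 99) and the pinch housing at (302, 215). The gripper body's long side lies along y, so it clears the post.

```bash
cat >> h.py <<'E'
def wcloud(s):
    f=200/np.tan(np.radians(s['fovy'])/2); v,u=np.mgrid[0:400,0:640].astype(float)
    x,y=u-s['cx'],v-s['cy']; r=np.hypot(x,y)+1e-9; t=np.tan(r/f)/r; z=s['z_map']
    T=s['world_from_camera']; return np.stack([x*t*z,y*t*z,z],-1)@T[:3,:3].T+T[:3,3]
def wmeas():
    s=snapshot('wrist'); L=(wcloud(s)-G)@RG; c=s['pixels'].max(2); L=L.reshape(-1,3); c=c.ravel()
    def rep(n,m): print(n,m.sum(),*(np.percentile(L[m],[2,50,98],axis=0).round(1).tolist() if m.any() else []))
    bt=(abs(L[:,0]+100)<20)&(c<60)&(L[:,2]>80)
    for sg in (1,-1): rep('cap%d'%sg,bt&(L[:,1]*sg>14)&(L[:,1]*sg<38))
    rep('arm',(L[:,0]<-40)&(L[:,0]>-85)&(abs(L[:,1])<16)&(L[:,2]>90)&(c>80))
    rep('knob',(L[:,0]<-100)&(L[:,0]>-225)&(abs(L[:,1])<70)&(L[:,2]>100)&(c<45)&~bt)
    rep('shell',(np.hypot(L[:,0]+70,L[:,1])<20)&(L[:,2]<75)&(L[:,2]>30))
    return s
E
python3 -c "
from h import *
wmeas();goal((-100,0,225))"
```

```text
cap1 356 [-110.6, 20.4, 149.3] [-103.4, 25.7, 164.2] [-90.4, 31.5, 165.8]
cap-1 1314 [-119.6, -30.7, 153.0] [-111.2, -28.0, 272.7] [-91.9, -19.4, 331.7]
arm 817 [-82.7, -8.2, 159.9] [-64.0, 0.9, 161.6] [-42.4, 9.3, 163.0]
knob 27724 [-147.1, -65.6, 326.7] [-135.6, -12.5, 357.5] [-122.8, 68.1, 364.0]
shell 119 [-86.9, 8.5, 50.9] [-76.2, 10.9, 52.9] [-53.9, 17.0, 55.0]
t 3.3 tcp [542.7 109.8 224.9] loc [-108.6   17.   224.9] goal w [548.1  91.5 225. ]
delta_pos [-0.085 -0.171 -0.001] rot [ 0.0001 -0.      0.0014] F [ 0.2  0.  -0.1] grip 91.8
```

```bash

python3 -m inch '{"delta_pos":[[-0.085,-0.168,0],[-0.085,-0.168,0],[-0.085,-0.168,0.4],[-0.085,-0.168,0.8],[-0.085,-0.168,0.88],[-0.085,-0.168,0.88],[-0.085,-0.168,0.88]],"rot":[[0,0,0.001],[0,0,0.001],[0,0,0.001],[0,0,0.001],[0,0,0.001],[0,0,0.001],[0,0,0.001]]}' | tail -2
python3 -c "
from h import *
goal((-100,0.4,137)); s=snapshot('scene'); cv2.imwrite('pics/d.png',cv2.resize(s['pixels'][120:300,260:500],(800,600)))"
```

```text
ft_force: [-0.4, 0.5, 0.5]
gripper_width: 0.999
t 4.0 tcp [549.7  90.8 138.4] loc [-98.3  -0.4 138.4] goal w [548.2  91.9 137. ]
delta_pos [0.017 0.008 0.014] rot [0.0001 0.0003 0.0001] F [-0.4  0.5  0.5] grip 91.7
```

View pics/d.png

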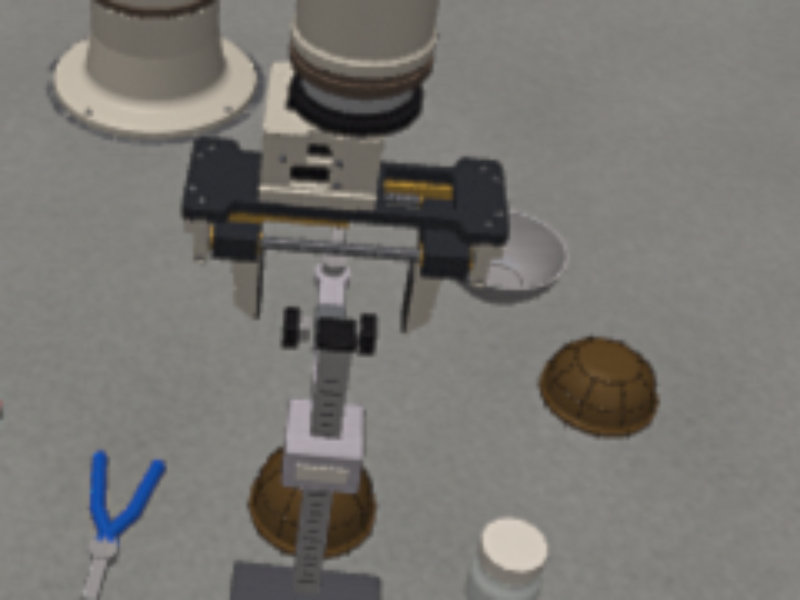

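```bash
python3 -c "
from h import *
s=snapshot('scene');T=np.linalg.inv(s['world_from_camera']);f=200/np.tan(np.radians(s['fovy'])/2)
def pr(n,l,w=None):
    w=G+RG@np.array(l,float) if w is None else w
    p=T[:3,:3]@w+T[:3,3]; u=p[:2]/p[2]*f+[s['cx'],s['cy']]; print(n,((u-[260,120])*[800/240,600/180]).round())
pr('capL',(-100,30,154));pr('capR',(-100,-30,154));pr('posttop',(0,0,250))
pr('fingL',(-100,46,138));pr('fingR',(-100,-46,138))
P=cloud(s); L=(P-G)@RG
for (c,r) in [(255,300),(245,310),(410,310),(420,320),(290,330),(367,335),(255,270)]:
    print((c,r),L[int(r*.3+120),int(c*.3+260)].round(1))
"
```

```text
capL [373. 334.]
capR [282. 325.]
posttop [335. 328.]
fingL [394. 353.]
fingR [257. 340.]
(255, 300) [-86.6 -49.5 186.5]
(245, 310) [-87.9 -55.5 175.8]
(410, 310) [-87.5  49.8 189.1]
(420, 320) [-87.5  57.1 181.3]
(290, 330) [-87.1 -24.4 162.6]
(367, 335) [-89.2  25.1 163.9]
(255, 270) [-86.4 -50.6 211.9]
```

```bash
python3 -c "
from h import *
s=snapshot('scene'); cv2.imwrite('pics/e.png',cv2.resize(s['pixels'][150:240,300:420],(800,600),interpolation=cv2.INTER_CUBIC))
L=((cloud(s)-G)@RG)
m=(abs(L[...,0]+100)<25)&(abs(abs(L[...,1])-52)<14)&(L[...,2]>60)
for sg in(1,-1):
  q=L[m&(L[...,1]*sg>0)]; print(len(q),q.min(0).round(1),np.percentile(q[:,2],[2,5,10]).round(1))
s=wmeas(); goal((-100,.4,137))
"
```

```text
909 [-124.9   38.   169.2] [178.1 187.4 201.5]
1068 [-125.   -65.9  170.6] [182.  192.5 210.3]
cap1 1339 [-119.9, 18.4, 150.3] [-109.9, 24.4, 165.0] [-90.6, 36.4, 277.9]
cap-1 788 [-110.7, -29.1, 149.0] [-104.1, -23.6, 164.2] [-90.0, -16.1, 165.6]
arm 716 [-82.6, -8.0, 160.1] [-51.7, 0.5, 161.6] [-40.6, 9.1, 162.8]
knob 27412 [-194.0, -68.5, 203.6] [-125.3, 4.4, 270.1] [-120.8, 68.3, 277.8]
shell 135 [-82.3, -19.1, 50.4] [-72.1, -15.9, 52.1] [-59.6, 19.4, 53.6]
t 4.2 tcp [549.9  90.4 138.6] loc [-98.1  -0.8 138.6] goal w [548.2  91.9 137. ]
delta_pos [0.019 0.012 0.016] rot [ 0.0002  0.0005 -0.    ] F [ 0.4 -0.4  0.7] grip 91.6
```

View pics/e.png

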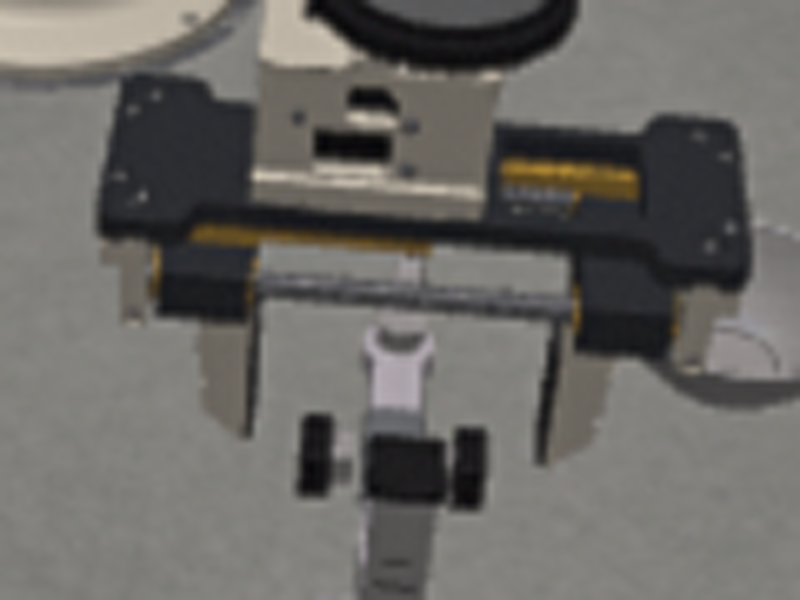

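The open fingertips sit at z≈170 in the scene view (crop (245,435) and (543,460)), although the TCP reads 138. I'll rise clear, close to button width and see whether the tips move lower.

```bash

python3 -m inch '{"delta_pos":[[0,0,-0.4],[0,0,-0.7],[0,0,-0.7],[0,0,-0.7],[0,0,-0.7],[0,0,-0.7]],"rot":[[0,0,0],[0,0,0],[0,0,0],[0,0,0],[0,0,0],[0,0,0]]}' 55 20 | tail -1
python3 -c "
from h import *
goal((-100,.4,137))
s=snapshot('scene'); 
cv2.imwrite('pics/f.png',cv2.resize(s['pixels'][130:240,290:430],(800,600),interpolation=cv2.INTER_CUBIC))
L=((cloud(s)-G)@RG)
m=(abs(L[...,0]+100)<25)&(abs(abs(L[...,1])-37)<12)&(L[...,2]>172)
for sg in(1,-1):
  q=L[m&(L[...,1]*sg>0)]; print(len(q),q.min(0).round(1),np.percentile(q[:,2],[2,5,10]).round(1))
"
```

```text
gripper_width: 0.602
t 4.8 tcp [547.7  89.9 205.8] loc [-100.1   -1.7  205.8] goal w [548.2  91.9 137. ]
delta_pos [-0.002  0.021  0.688] rot [-0.0001 -0.0003  0.    ] F [ 0.7  0.2 -0.2] grip 55.2
1154 [-124.5   25.1  237.1] [246.6 257.  271.1]
1121 [-124.8  -49.   236.7] [248.6 259.  274.8]
```

View pics/f.png

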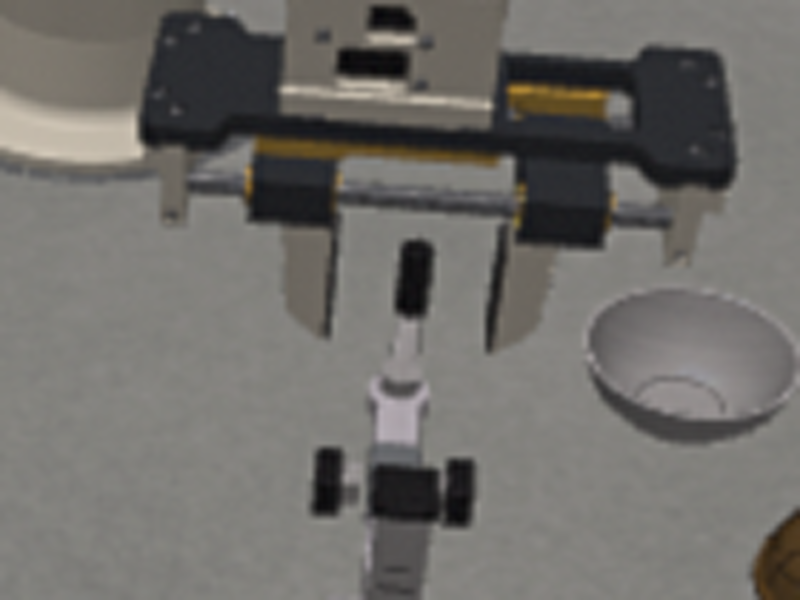

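Same 31 mm offset when narrower, so the real tips stand 31 mm above the reported TCP. I'll check whether there is a lateral offset too.

```bash
python3 -c "
from h import *
goal((-100,.4,106))
for c in ['scene','top']:
  s=snapshot(c); L=((cloud(s)-G)@RG).reshape(-1,3)
  for z0,z1 in ((239,250),(250,262),(262,275)):
    m=(abs(L[:,0]+100)<18)&(L[:,2]>z0)&(L[:,2]<z1)&(abs(L[:,1])<60)
    for sg in (1,-1):
      q=L[m&(L[:,1]*sg>0)]; print(c,z0,sg,len(q),np.percentile(q,[3,50,97],axis=0).round(1)[:,:2].tolist() if len(q) else '')
s=snapshot('wrist'); L=((wcloud(s)-G)@RG).reshape(-1,3)
m=(abs(L[:,0]+100)<18)&(L[:,2]>225)&(L[:,2]<262)&(abs(L[:,1])<60)
for sg in (1,-1):
  q=L[m&(L[:,1]*sg>0)]; print('wrist',sg,len(q),np.percentile(q,[1,50,99],axis=0).round(1).tolist() if len(q) else '')
"
```

```text
t 4.85 tcp [547.7  89.9 205.8] loc [-100.    -1.6  205.8] goal w [548.2  91.9 106. ]
delta_pos [-0.002  0.021  0.998] rot [-0.0001 -0.0003  0.    ] F [0.2 0.1 0. ] grip 55.1
scene 239 1 31 [[-105.6, 26.4], [-89.6, 30.8], [-87.4, 40.5]]
scene 239 -1 22 [[-91.4, -41.1], [-89.3, -34.3], [-87.7, -29.9]]
scene 250 1 42 [[-90.8, 27.0], [-89.4, 34.8], [-87.2, 42.3]]
scene 250 -1 42 [[-93.3, -45.1], [-89.7, -37.8], [-87.9, -29.1]]
scene 262 1 53 [[-101.7, 26.3], [-89.4, 34.1], [-87.2, 43.7]]
scene 262 -1 46 [[-91.4, -45.8], [-89.2, -37.5], [-87.8, -29.6]]
top 239 1 0 
top 239 -1 0 
top 250 1 0 
top 250 -1 0 
top 262 1 0 
top 262 -1 0 
wrist 1 801 [[-112.5, 26.2, 236.3], [-111.5, 30.1, 251.4], [-92.8, 43.0, 261.6]]
wrist -1 803 [[-112.5, -45.0, 235.8], [-111.4, -31.9, 251.1], [-93.5, -28.1, 261.8]]
```

Laterally the fingers agree with the TCP, so only z is off. I'll open again and descend until the real tips are at about 137.

```bash

python3 -m inch '{"delta_pos":[[0,0.02,0],[0,0.02,0],[0,0.02,0.35],[0,0.02,0.7],[0,0.02,0.9],[0,0.02,1.0],[0,0.02,1.0],[0,0.02,1.0]],"rot":[[0,0,0],[0,0,0],[0,0,0],[0,0,0],[0,0,0],[0,0,0],[0,0,0],[0,0,0]]}' 85 25 | tail -2
python3 -m inch '{"delta_pos":[[0,0,0],[0,0,0],[0,0,0],[0,0,0],[0,0,0],[0,0,0],[0,0,0],[0,0,0]],"rot":[[0,0,0],[0,0,0],[0,0,0],[0,0,0],[0,0,0],[0,0,0],[0,0,0],[0,0,0]]}' 40 25
python3 -c "
from h import *
goal((-100,.4,106));s=snapshot('scene'); 
cv2.imwrite('pics/g.png',cv2.resize(s['pixels'][140:260,300:440],(700,600),interpolation=cv2.INTER_CUBIC))"
```

```text
ft_force: [0.2, -1.0, 0.5]
gripper_width: 0.927
time_s: 6.6
tcp_pos: [549.2, 91.4, 106.8]
orientation: [[-0.983, 0.183, 0.0], [0.183, 0.983, -0.001], [-0.0, -0.0, -1.0]]
ft_force: [1.8, -2.0, -0.0]
gripper_width: 0.538
t 6.6 tcp [549.2  91.4 106.8] loc [-9.890e+01  1.000e-01  1.068e+02] goal w [548.2  91.9 106. ]
delta_pos [0.011 0.003 0.008] rot [-0.0001  0.0001 -0.0001] F [ 1.8 -2.  -0. ] grip 49.4
```

View pics/g.png

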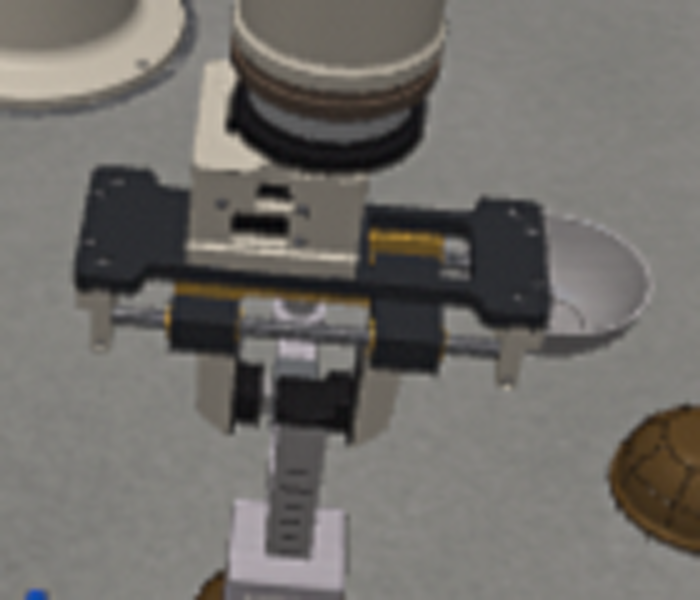

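The fingers hold both caps at 49.4 mm, which is fully pressed. Lowering in steps.

```bash

python3 -m inch '{"delta_pos":[[0,0,0.04],[0,0,0.09],[0,0,0.14],[0,0,0.19],[0,0,0.24],[0,0,0.29],[0,0,0.34],[0,0,0.34]],"rot":[[0,0,0],[0,0,0],[0,0,0],[0,0,0],[0,0,0],[0,0,0],[0,0,0],[0,0,0]]}' | tail -2
python3 -c "
from h import *
goal((-100,.4,106))
import numpy as np
for k in range(3):
  s=wmeas() if k==0 else snapshot('top'); print(np.round(observe()['ft_force'],1))
"
```

```text
ft_force: [4.4, -4.5, -7.0]
gripper_width: 0.54
t 7.45 tcp [549.1  91.4  71.6] loc [-99.    0.1  71.6] goal w [548.2  91.9 106. ]
delta_pos [ 0.01   0.003 -0.344] rot [-0.0001  0.     -0.0001] F [ 4.4 -4.5 -7. ] grip 49.6
cap1 2048 [-119.8, 14.8, 109.4] [-109.6, 25.5, 147.2] [-84.1, 37.5, 210.5]
cap-1 1549 [-119.7, -36.1, 108.3] [-109.9, -24.7, 130.1] [-93.0, -14.5, 191.4]
arm 766 [-82.1, -8.0, 124.2] [-74.6, 0.6, 125.6] [-66.7, 9.2, 126.7]
knob 32506 [-196.2, -67.0, 166.9] [-126.3, 3.3, 201.3] [-120.9, 67.7, 210.6]
shell 71 [-82.9, -18.5, 50.8] [-78.7, -14.9, 52.2] [-75.6, 18.3, 53.7]
[ 5.6 -4.2 -6.4]
[ 4.1 -3.7 -7.6]
[ 5.4 -4.3 -7.3]
```

```bash

python3 -m inch '{"delta_pos":[[0,0,0.015],[0,0,0.03],[0,0,0.03],[0,0,0.03]],"rot":[[0,0,0],[0,0,0],[0,0,0],[0,0,0]]}' | grep -E 'tcp|ft'
python3 -m inch '{"delta_pos":[[0,0,0.01],[0,0,0.02],[0,0,0.02],[0,0,0.02]],"rot":[[0,0,0],[0,0,0],[0,0,0],[0,0,0]]}' | grep -E 'tcp|ft'
python3 -m inch '{"delta_pos":[[0,0,0.01],[0,0,0.02],[0,0,0.02],[0,0,0.02]],"rot":[[0,0,0],[0,0,0],[0,0,0],[0,0,0]]}' | grep -E 'tcp|ft'
python3 -m inch '{"delta_pos":[[0,0,0.01],[0,0,0.01],[0,0,0.01]],"rot":[[0,0,0],[0,0,0],[0,0,0]]}' | grep -E 'tcp|ft'
python3 -c "
from h import *
s=wmeas();goal((-100,.4,106))
"
```

```text
tcp_pos: [549.1, 91.4, 69.1]
ft_force: [3.4, -3.8, -2.9]
tcp_pos: [549.1, 91.4, 67.2]
ft_force: [2.4, -5.3, -2.5]
tcp_pos: [549.1, 91.5, 65.2]
ft_force: [2.6, -5.2, -1.3]
tcp_pos: [549.2, 91.4, 64.3]
ft_force: [2.7, -5.2, -1.8]
cap1 2070 [-119.8, 14.8, 101.5] [-109.6, 25.6, 139.9] [-84.1, 37.4, 203.1]
cap-1 1547 [-119.8, -36.3, 101.6] [-109.9, -24.7, 122.7] [-92.9, -14.5, 184.1]
arm 766 [-82.0, -8.0, 116.8] [-74.7, 0.6, 118.3] [-66.7, 9.2, 119.4]
knob 32541 [-196.2, -67.1, 159.7] [-126.2, 3.3, 194.0] [-120.9, 67.7, 203.2]
shell 32 [-83.3, -16.9, 50.9] [-80.7, -14.4, 52.2] [-79.2, 17.0, 53.4]
t 9.15 tcp [549.1  91.4  64.3] loc [-98.9   0.1  64.3] goal w [548.2  91.9 106. ]
delta_pos [ 0.01   0.003 -0.417] rot [-0.0001  0.     -0.0001] F [ 3.1 -3.7 -1.8] grip 49.4
```

```bash

for i in 1; do :; done
python3 -m inch '{"delta_pos":[[0,0,0.01],[0,0,0.01],[0,0,0.01]],"rot":[[0,0,0],[0,0,0],[0,0,0]]}' | grep -E 'tcp|ft'
python3 -m inch '{"delta_pos":[[0,0,0.01],[0,0,0.01],[0,0,0.01]],"rot":[[0,0,0],[0,0,0],[0,0,0]]}' | grep -E 'tcp|ft'
python3 -m inch '{"delta_pos":[[0,0,0.01],[0,0,0.01],[0,0,0.01]],"rot":[[0,0,0],[0,0,0],[0,0,0]]}' | grep -E 'tcp|ft'
python3 - <<'E'
from h import *
F=[]
for k in range(6): s=snapshot('top'); F.append(observe()['ft_force'])
print(np.mean(F,0).round(2),np.std(F,0).round(2))
s=wmeas()
s=snapshot('scene');cv2.imwrite('pics/i.png',cv2.resize(s['pixels'][170:290,300:420],(600,600),interpolation=cv2.INTER_CUBIC))
E
```

```text
tcp_pos: [549.2, 91.4, 63.4]
ft_force: [2.3, -4.1, -0.7]
tcp_pos: [549.2, 91.4, 62.5]
ft_force: [1.4, -4.8, 1.3]
tcp_pos: [549.2, 91.4, 61.6]
ft_force: [1.1, -4.9, 1.6]
[ 1.54 -4.84  1.71] [0.4  0.85 0.71]
cap1 2080 [-119.8, 14.8, 99.4] [-109.6, 25.5, 137.5] [-83.9, 37.4, 200.5]
cap-1 1561 [-119.8, -36.5, 99.0] [-109.9, -24.7, 120.4] [-92.9, -14.5, 181.4]
arm 766 [-82.0, -8.0, 114.3] [-74.6, 0.6, 115.7] [-66.8, 9.2, 116.9]
knob 32486 [-196.2, -67.0, 157.1] [-126.2, 3.4, 191.3] [-120.9, 67.7, 200.5]
shell 24 [-83.8, -16.9, 50.4] [-81.5, -14.6, 51.9] [-80.0, 16.1, 53.4]
```

View pics/i.png

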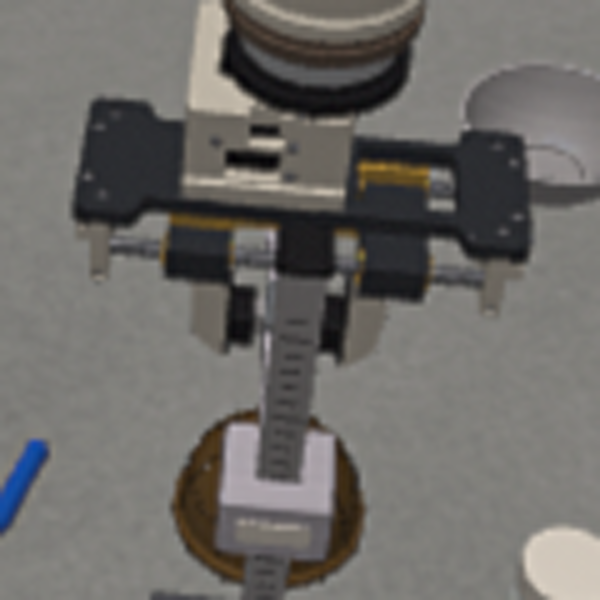

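Contact shows as a force rise of about 1.3 N/mm, and the block sits just above the shell. One more mm as a slope check, then I'll release.

```bash

python3 -m inch '{"delta_pos":[[0,0,0.01],[0,0,0.01],[0,0,0.01]],"rot":[[0,0,0],[0,0,0],[0,0,0]]}' | grep -E 'tcp|ft'
python3 -m inch '{"delta_pos":[[0,0,0],[0,0,0],[0,0,0],[0,0,0],[0,0,0]],"rot":[[0,0,0],[0,0,0],[0,0,0],[0,0,0],[0,0,0]]}' 80 | grep -E 'tcp|ft|wid'
python3 - <<'E'
from h import *
wmeas();goal((-100,.4,170))
E
```

```text
tcp_pos: [549.1, 91.4, 60.8]
ft_force: [1.8, -4.6, 2.5]
tcp_pos: [548.2, 93.0, 60.5]
ft_force: [0.3, 0.2, 0.3]
gripper_width: 0.866
cap1 951 [-119.8, 15.7, 100.6] [-109.9, 24.4, 117.2] [-103.1, 31.9, 199.4]
cap-1 1127 [-110.9, -37.9, 93.9] [-107.3, -26.6, 113.1] [-94.0, -15.4, 134.5]
arm 710 [-82.0, -8.1, 113.1] [-75.3, 0.9, 114.8] [-68.1, 9.4, 115.9]
knob 31341 [-196.5, -67.0, 156.2] [-127.1, 3.3, 190.9] [-120.9, 68.7, 199.5]
shell 125 [-82.6, -16.9, 51.0] [-74.4, -14.9, 52.4] [-65.4, 17.0, 53.7]
t 11.3 tcp [548.3  92.8  60.5] loc [-100.     1.3   60.5] goal w [548.2  91.9 170. ]
delta_pos [ 1.000e-03 -8.000e-03 -1.095e+00] rot [ 0.0001 -0.0002  0.0001] F [ 0.1  0.3 -0.6] grip 80.0
```

```bash

python3 -m inch '{"delta_pos":[[0,0,-0.2],[0,0,-0.5],[0,0,-0.95],[0.4,0,-0.95],[0.8,0,-0.95],[0.95,0,-0.95],[0.95,0,-0.95]],"rot":[[0,0,0],[0,0,0],[0,0,0],[0,0,0],[0,0,0],[0,0,0],[0,0,0]]}' | grep -E 'tcp|ft'
python3 - <<'E'
from h import *
s=wmeas();goal((-196,3,103.5),-np.pi/4); print(np.round(observe()['q'],2)); save(s,'j.png')
for c in ['wrist','top']:
    s=snapshot(c)
    L=((wcloud(s) if c=='wrist' else cloud(s))-G)@RG
    for r in silhouettes(c,'lever_knob')[:2]:
        q=L[r['region']]; q=q[(abs(q[:,2]-145)<25)]; print(c,r['score'],len(q),np.percentile(q,[2,50,98],axis=0).round(1).tolist() if len(q) else '')
    print(c,[(np.round(RG.T@(np.array(d['xyz'])-G),1),round(d['score'],2)) for d in tip_of(c,'lever_knob')[:2]])
E
```

```text
tcp_pos: [452.9, 110.2, 155.9]
ft_force: [1.7, -0.1, 0.5]
cap1 313 [-110.7, 15.5, 103.4] [-104.8, 24.9, 117.3] [-90.1, 30.8, 118.8]
cap-1 313 [-110.9, -29.3, 103.6] [-104.4, -23.5, 117.4] [-89.5, -15.1, 118.8]
arm 0
knob 25889 [-224.5, -66.6, 188.2] [-222.7, 16.5, 288.7] [-179.7, 67.9, 294.8]
shell 29 [-70.2, -13.4, 50.4] [-63.1, 13.1, 52.3] [-55.5, 14.3, 53.9]
t 12.05 tcp [455.  109.8 156.1] loc [-194.9    1.   156.1] goal w [454.3 112.  103.5]
delta_pos [0.011 0.02  0.526] rot [1.000e-04 1.000e-04 1.252e-01] F [1.2 0.6 1. ] grip 80.1
[-0.14  0.2  -0.18  2.04  0.04  0.9   1.05]
wrist 0.73 1126 [[-203.2, -5.6, 121.5], [-193.1, 2.1, 127.7], [-147.8, 9.1, 157.7]]
wrist [(array([-193.4,    3.3,  146.1]), 0.98)]
top 0.24 222 [[-20.8, -21.8, 120.7], [-6.8, -6.7, 124.3], [20.6, 22.4, 136.2]]
top [(array([-69. ,  -1.4,   0. ]), 0.66)]
```

View pics/j.png

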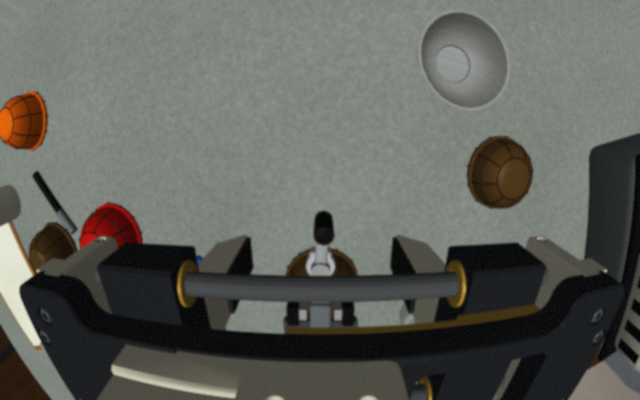

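The knob is at (322, 225), about (-196, 3) in the gauge frame. The carriage has held, with cap tops at about 118. Turning 45° and descending round the knob.

```bash

python3 -m inch '{"delta_pos":[[0.011,0.02,0],[0.011,0.02,0],[0.011,0.02,0],[0.011,0.02,0],[0.011,0.02,0],[0.011,0.02,0],[0.011,0.02,0]],"rot":[[0,0,0.0225],[0,0,0.045],[0,0,0.0675],[0,0,0.09],[0,0,0.1125],[0,0,0.125],[0,0,0.125]]}' 60 8| grep -E 'tcp|ft'
python3 -m inch '{"delta_pos":[[0,0,0.2],[0,0,0.4],[0,0,0.52],[0,0,0.52],[0,0,0.52]],"rot":[[0,0,0],[0,0,0],[0,0,0],[0,0,0],[0,0,0]]}' | grep -E 'tcp|ft'
python3 -m inch '{"delta_pos":[[0,0,0],[0,0,0],[0,0,0],[0,0,0],[0,0,0],[0,0,0],[0,0,0],[0,0,0]],"rot":[[0,0,0],[0,0,0],[0,0,0],[0,0,0],[0,0,0],[0,0,0],[0,0,0],[0,0,0]]}' 8 8
python3 - <<'E'
from h import *
goal((-152,45,103.5),-np.pi/4)
E
```

```text
tcp_pos: [455.1, 111.5, 155.6]
ft_force: [1.0, 0.6, 0.3]
tcp_pos: [455.0, 111.6, 103.9]
ft_force: [0.1, 0.6, 1.3]
time_s: 14.35
tcp_pos: [454.9, 111.6, 103.9]
orientation: [[-0.566, 0.825, 0.0], [0.825, 0.566, 0.0], [-0.0, 0.0, -1.0]]
ft_force: [-0.6, -0.4, 0.7]
gripper_width: 0.148
t 14.35 tcp [454.9 111.6 103.9] loc [-195.3    2.7  103.9] goal w [505.2 145.3 103.5]
delta_pos [-0.007  0.605  0.004] rot [ 0.  0. -0.] F [-0.6 -0.4  0.7] grip 13.6
```

```bash

python3 -m inch '{"delta_pos":[[0.035,0.044,0],[0.062,0.088,0],[0.085,0.14,0],[0.101,0.193,0],[0.11,0.25,0],[0.114,0.305,0],[0.114,0.305,0]],"rot":[[0,0,0],[0,0,0],[0,0,0],[0,0,0],[0,0,0],[0,0,0],[0,0,0]]}' | grep -E 'tcp|ft'
python3 -m inch '{"delta_pos":[[-0.005,0.056,0],[-0.016,0.111,0],[-0.035,0.164,0],[-0.059,0.215,0],[-0.096,0.271,0],[-0.132,0.312,0],[-0.155,0.333,0],[-0.155,0.333,0]],"rot":[[0,0,0],[0,0,0],[0,0,0],[0,0,0],[0,0,0],[0,0,0],[0,0,0],[0,0,0]]}' 
python3 - <<'E'
from h import *
goal((-152,45,103.5),-np.pi/4)
E
```

```text
tcp_pos: [472.9, 140.0, 103.3]
ft_force: [-2.7, 3.5, 0.5]
time_s: 15.85
tcp_pos: [507.5, 144.7, 103.4]
orientation: [[-0.566, 0.824, -0.005], [0.824, 0.566, -0.0], [0.003, -0.004, -1.0]]
ft_force: [-8.9, 1.3, 3.3]
gripper_width: 0.149
t 15.85 tcp [507.5 144.7 103.4] loc [-149.6   44.9  103.4] goal w [505.2 145.3 103.5]
delta_pos [ 0.017 -0.016 -0.001] rot [-0.0007 -0.0004  0.0001] F [-8.9  1.3  3.3] grip 13.7
```

The knob is at its end stop (9 N reaction). Opening and lifting clear, then checking.

```bash

python3 -m inch '{"delta_pos":[[0,0,0],[0,0,0],[0,0,0],[0,0,0]],"rot":[[0,0,0],[0,0,0],[0,0,0],[0,0,0]]}' 50 | grep -E 'tcp|ft|wid'
python3 -m inch '{"delta_pos":[[0,0,-0.3],[0,0,-0.7],[0,0,-0.9],[0.3,-0.3,-0.9],[0.6,-0.6,-0.9],[0.9,-0.9,-0.9],[0.9,-0.9,-0.9],[0.9,-0.9,-0.9]],"rot":[[0,0,0],[0,0,0],[0,0,0],[0,0,0],[0,0,0],[0,0,0],[0,0,0],[0,0,0]]}' | grep -E 'tcp|ft'
python3 - <<'E'
from h import *
np.set_printoptions(precision=1,suppress=True)
goal((-152,45,103.5))
ims=[]
for c in ['scene','top','wrist']:
    s=snapshot(c); L=((wcloud(s) if c=='wrist' else cloud(s))-G)@RG; k=s['pixels'].max(2)
    m=(abs(L[...,0]+152)<25)&(abs(L[...,1]-45)<25)&(abs(L[...,2]-144)<16)&(k<70); q=L[m]
    print(c,'knob',len(q),np.percentile(q,[3,50,97],axis=0).tolist() if len(q) else '')
    m=(L[...,0]>-85)&(L[...,0]<-40)&(abs(L[...,1])<9)&(L[...,2]>100)&(L[...,2]<130); print('arm',np.median(L[m],0))
    for t in ['shell_a','jar','pliers','lever_knob']: print(t,[np.array(d['xyz']) for d in tip_of(c,t)[:5]])
    ims.append(s['pixels'])
cv2.imwrite('pics/k.png',np.hstack([cv2.resize(ims[0][110:290,250:450],(400,360)),cv2.resize(ims[1][100:260,200:378],(400,360))]))
E
```

```text
tcp_pos: [511.1, 144.1, 104.4]
ft_force: [0.0, 0.4, 0.4]
gripper_width: 0.451
tcp_pos: [384.9, 167.8, 194.5]
ft_force: [0.4, -0.5, 0.3]
t 17.05 tcp [384.9 167.8 194.5] loc [-274.4   45.2  194.5] goal w [505.2 145.3 103.5]
delta_pos [-0.9  0.9  0.9] rot [ 0.   0.  -0.1] F [ 0.4 -0.5  0.3] grip 50.2
scene knob 69 [[-151.8970564834769, 38.947722077207246, 129.84000785142638], [-145.20057925361056, 44.88786386132631, 146.03241840952705], [-142.18740181614103, 51.05111275635668, 158.39137395510062]]
arm [-69.4  -7.9 114.3]
shell_a [array([ 267. , -313.9,   -0.3]), array([ 617.4, -271.7,   -2.3]), array([ 468. , -186. ,    0.9]), array([582.1,  87.7,  -0. ]), array([ 477.7, -327. ,   -1.4])]
jar [array([661.1, 202.1,  -1.6])]
pliers [array([603.9, -64.9,   4.2])]
lever_knob [array([507.9, 146.2, 148.3])]
top knob 27 [[-156.672672472182, 39.228749026420914, 133.0187651819025], [-153.10695976383545, 44.09639496587934, 155.07724016049565], [-146.9816279639523, 49.39279409763611, 159.45615091241245]]
arm [-61.8  -0.5 114.2]
shell_a [array([ 475.6, -328.3,    3.2]), array([ 619.1, -273.1,   -1.9]), array([577.5,  84. ,  -0.7]), array([ 468.9, -187.6,    0.9]), array([ 265.2, -313.1,   -2.4])]
jar [array([661.6, 206.5,   0.4])]
pliers [array([601.2, -62.6,   3.1])]
lever_knob [array([510.6, 147.1, 140.2])]
wrist knob 0 
arm [nan nan nan]
shell_a [array([477.8, 329.5,   0.1])]
jar [array([660.5, 207.2,  -1.6])]
pliers []
lever_knob []
  return _methods._mean(a, axis=axis, dtype=dtype,
  ret = um.true_divide(
```

View pics/k.png

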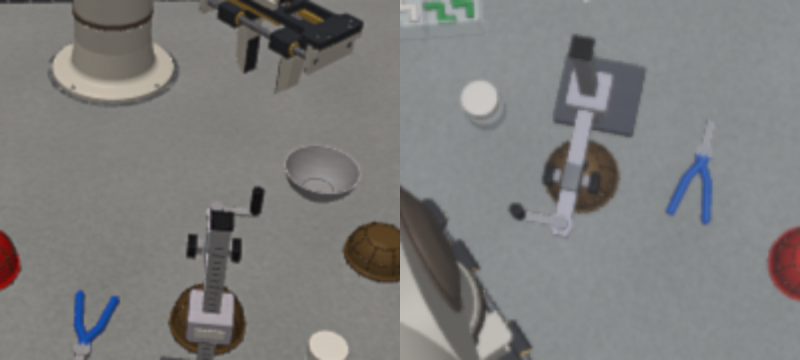

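```bash
python3 -c "
from h import *
print(env.sign_off(), observe()['time_s'])"
```

```text
the job is handed in; nothing more can be done
the job is handed in; nothing more can be done
```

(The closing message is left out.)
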